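# Load the refill cassette through the dispenser's spring gate

## Robot

A 6-joint arm with a two-finger parallel gripper is mounted at the origin on a cart in front of the work surface, level with it; the furniture and walls round the work are solid. World frame = base frame: x ahead of the robot, y to its left, z up, the work surface at z = 0. Lengths are in m, angles in degrees, forces in N, time in s.
With the tool pointing down it reaches from about 0.35 to 0.875 m from the base axis. Payload 4.2 kg.
Tool frame: the origin (TCP) lies on the centre line of the jaws, within the pads' length; the fingertips stand 25 mm ahead of it and the grasp point (between the pads) lies 6 mm ahead of it; z points along the fingers, y is the line along which they close (so a half turn about z gives the same grasp; the last joint's range is limited). The gripper opens to 87 mm and grips with 3 to 60 N. Pads are 19 mm wide; open, the fingers measure 117 mm over their backs; the gripper's body (75 mm by 190 mm) begins 51 mm behind the grasp point.
Start: joints at [89.416, 22.042, 0.453, 0, -68.411, -14.817], TCP at [0.166, 0.603, 0.248] pointing down, gripper open.
Joint ranges: [-179.83, 179.83], [-69.29, 118.12], [-61.27, 80.66], [-181.25, 117.63], [-171.15, -9.14], [-177.46, 177.46]. Speed limits (degrees/s): [159.86, 159.86, 180, 180, 180, 180].

## Interface

Orientations are given as a 3x3 rotation matrix whose columns are the frame's x, y, z axes.
In Python, from station import r gives the robot as it stands.
- The arm moves only by the tool move_arm, never from a script. Its argument "series" is a list of rows, each an object with "grip": the opening, from 0 (shut) to 1 (fully open); "xyz": the shift along the tool's x, y, z in mm, a list of three; "angular": the turn, a rotation vector about the tool's x, y, z in rad, a list of three. A call has 1 to 10 rows; each row is the pose to reach, as a shift and turn from the pose commanded when the call began, along the tool's axes at that moment; what a row does not reach only later rows make up. A row lasts 1/10 s, in which the tool goes at most 50 mm and 8.59 degrees, less where a joint would pass 70% of its speed; a pose out of reach is approached as far as the arm can. A call with a gripper value outside its range is refused whole. The fingers move at their own pace and stop on an object; the grip force is fixed at half the most. Time passes only in rows, so rows that repeat a pose let the fingers close. It gives the time, the measured TCP pose, the force, the opening and the grip force at its end, in the units of the state.
- r.sense(): the state, without advancing time (a new reading comes with each control period).
- r.capture(name): name is "scene" or "top"; returns a dict with "img" (420x560x3 uint8, red, green, blue), "camera_matrix" (3x3 intrinsics, pixels), "k1" (the pictures are not rectified: a ray, as slopes to the right and down, at radius r is drawn at 1 + k1 r^2 times it, then the intrinsics apply), "rvec" (rotation vector, rad) and "tvec" (3), from world to camera coordinates, as OpenCV has them. Camera axes: x right, y down, z forward; pixel columns grow to the right and rows downward; lengths in m; the calibration is good to about 2 mm. A picture is of the moment at which its call begins. There is no depth.
- r.finish_job(): hands the job in; it is judged then, once.
The state is a dict: "time_s": time; "joints": joint angles; "joint_velocities": joint speeds; "effort": joint torques, N m; "tcp_pos": TCP position; "ee_rot": TCP orientation; "wrist_force": force on the tool from outside, world axes, zero at the start; "moment": the same for the moment, N m; "gripper_width": opening from 0.0 (shut) to 1.0 (fully open); "gripper_force": force on a finger pad.
Only numpy, scipy, OpenCV 4.12 (cv2) and the standard library are available. Lean on these libraries where they do the work, as an engineer would, in place of code of your own. Each camera call takes 0.05 s, during which the arm holds its last target. There are 200 camera calls.

## Task

Load the green refill cassette into the seasoning dispenser: slide it along the worktop into the loading bay and through the yellow spring gate, not over it, and on until it sits snug against the sprung rubber stop inside. The stop is clamped at an unknown depth, so feel for it and push gently. Let go so that the gate is shut behind the cassette, and leave the other things on the worktop alone.

Things in the scene. Friction and masses are not known exactly. Their poses are not given: they have to be found in the camera images.
- cassette_fin (a point): centre of the white grip fin on top of the loose green refill cassette (90 along x, 56 along y, 42 mm high, both ends alike, 0.2 to 0.45 kg). The fin is 36 (x) x 12 (y) mm and reaches from 42 to 82 mm above the cassette's underside; this point is 62 mm above the underside, over the cassette's middle. x runs along cassette and fin, z up
- bay: loading bay of the seasoning dispenser, fixed on the worktop, open at the top, the worktop being its floor. Origin on the worktop under the middle of the gate; +x is the way in, z up. Aluminium side walls, 88 mm apart inside and 39 mm high, start at x = -6 mm; 44 mm high hinge posts beside them at x = 0. It must not be loaded with more than 15 N
- bay_mouth (a point): middle of the bay's open mouth, on the worktop, 46 mm before the gate; axes as the bay's. Two black guide rails, 14 mm high, leave 59 mm between them from 21 mm to 256 mm beyond this point, with a flared lead-in before
- bay_end (a point): point on the worktop 210 mm beyond the gate, where the white dispenser body (84 mm high) begins; axes as the bay's. Before it a dark stop block with a rubber pad crosses the bay (its clamp knob 51 mm high). The pad's face lies 35 to 75 mm before this point, unmeasured. The pad is sprung, about 5 N per mm, and bottoms after 5 mm; a 5 to 10 N push seats the cassette
- gate_left (a joint): angle of the left (+y) yellow gate leaf, rad: 0 shut across the bay, up to 1.5 swung inward. Hinged at x = 0, y = 38 mm of the bay, 36 mm long, 16 to 39 mm high, sprung shut; opening both leaves takes about 3 to 10 N. They wipe along the cassette's sides and spring shut once its rear end is about 38 mm beyond the gate (its middle about 83 mm)
- gate_right (a joint): angle of the right (-y) yellow gate leaf, mirror image of the left one, same values
- pepper_mill: brown wooden pepper mill, 52 x 52 x 173 mm, origin at the centre of its underside; bystander
- spice_b: small glass spice jar with a dark cap, 41 x 41 x 104 mm, origin at the centre of its underside; bystander
- clip_jar: glass preserving jar with a wire clip, 115 x 95 x 117 mm, origin at the centre of its underside; bystander

How it is judged (in metres and radians):
On the way:
1. the cassette, down on the worktop in the bay's guides, stands in the gate and holds both leaves open (value of joint each of gate_left, gate_right above 0.6 rad and x of cassette_fin in the frame of bay between -0.03 and 0.06 m and height (world z) of cassette_fin below 0.074 m), for 0.1 s.
At the end, for the whole second after the job is handed in: The cassette stands in the bay, at rest and released, less than 3 mm off the worktop, within 4 mm of the centre line and 0.05 rad of upright, its end within about 2 mm of the stop's rubber pad; both gate leaves are shut behind it (less than 0.08 rad open) (horizontal distance between cassette_fin and stop_pad_c0 below 0.0512 m and y of cassette_fin in the frame of bay between -0.004 and 0.004 m and height (world z) of cassette_fin below 0.065 m and angle between cassette_fin's own z axis and vertical below 0.05 rad and value of joint each of gate_left, gate_right below 0.08 rad and linear speed of cassette below 0.01 m/s); the robot touches nothing.
It fails at once if the cassette presses on the bay, its gate or its stop with more than 15 N (contact force between cassette and bay above 15 N).
It fails at once if the robot presses on the bay, its gate or its stop with more than 15 N (contact force between the arm and bay above 15 N).
It fails at once if the cassette is lifted over the gate or the bay (height (world z) of cassette_fin above 0.087 m and x of cassette_fin in the frame of bay between -0.05 and 0.25 m and y of cassette_fin in the frame of bay between -0.06 and 0.06 m).
It fails at once if a bystander is moved by more than 2 cm or knocked over (distance of any of pepper_mill, spice_b, clip_jar from where it was at the start of the episode above 0.02 m or angle between any of pepper_mill, spice_b, clip_jar's own z axis and vertical above 0.3 rad).
It also fails if it takes over 67 s, if anything falls off the work surface, if the arm or the gripper's body presses on something with over 40 N, if the wrist force passes 120 N, or if a joint passes its speed limit or range.

## Working session

There is one attempt and no reset: what is moved stays moved. The work goes in short steps, Python scripts to look and compute and a tool call to move; the robot and the scene stay as the last step left them, time stands still between calls to the robot, and variables do not carry over. Pictures are saved under pics/ and viewed, at most 10 in all, crops included, and the job is handed in when it is done.

Besides the shell and the picture viewer there is one more tool, called after "Request:" as name(argument=value, ...), one argument or row to a line, values as JSON. move_arm: Moves the arm, as the interface text tells. Its arguments: {"type":"object","properties":{"series":{"type":"array"}},"required":["series"]}

```bash
ls; mkdir -p pics; cat > h.py <<'E'
import numpy as np,cv2,json
from station import r
def snap(n,f):
    c=r.capture(n); cv2.imwrite(f'pics/{f}.png',cv2.cvtColor(c['img'],cv2.COLOR_RGB2BGR))
    np.savez(f'pics/{f}.npz',**{k:np.array(c[k]) for k in('img','camera_matrix','k1','rvec','tvec')}); return c
def ray(f,uv):
    c=np.load(f'pics/{f}.npz');K=c['camera_matrix'];k=float(c['k1']);R=cv2.Rodrigues(c['rvec'])[0];t=c['tvec'].ravel()
    p=cv2.undistortPoints(np.array(uv,float).reshape(-1,1,2),K,np.array([k,0,0,0.])).reshape(-1,2)
    d=np.c_[p,np.ones(len(p))]@R; return -R.T@t,d
def atz(f,uv,z):
    o,d=ray(f,uv); return o+d*((z-o[2])/d[:,2])[:,None]
def proj(f,P):
    c=np.load(f'pics/{f}.npz'); return cv2.projectPoints(np.array(P,float).reshape(-1,1,3),c['rvec'].ravel(),c['tvec'].ravel(),c['camera_matrix'],np.array([float(c['k1']),0,0,0]))[0].reshape(-1,2)
def crop(f,x0,y0,x1,y1,s,o):
    i=cv2.imread(f'pics/{f}.png')[y0:y1,x0:x1]; cv2.imwrite(f'pics/{o}.png',cv2.resize(i,None,fx=s,fy=s,interpolation=cv2.INTER_CUBIC))
E
python3 -c "
from h import *
snap('top','t0');snap('scene','s0');s=r.sense();print(s)
a=cv2.imread('pics/t0.png');b=cv2.imread('pics/s0.png')
"
```

```text
pics
{'time_s': 0.1, 'joints': array([ 8.94159680e+01,  2.20875880e+01,  3.88406216e-01, -2.49497393e-02,
       -6.84114885e+01, -1.48167353e+01]), 'joint_velocities': array([-0.01493384, -0.07968163,  0.10182745,  0.07469066,  0.00765314,
       -0.09508603]), 'effort': array([ 3.24618259e-04, -3.91690063e+01,  1.87935752e+01,  4.23198983e+00,
        1.34509927e-02, -6.92189337e-05]), 'tcp_pos': array([0.16583188, 0.6020976 , 0.24656236]), 'ee_rot': array([[ 9.64049204e-01, -2.65723451e-01, -4.24575259e-04],
       [-2.65723770e-01, -9.64047283e-01, -1.92729986e-03],
       [ 1.02818145e-04,  1.97083164e-03, -9.99998053e-01]]), 'wrist_force': array([-0.3490356 ,  0.03753317, -0.26178768]), 'moment': array([-0.01758141, -0.04736108, -0.01140788]), 'gripper_force': 0.0, 'gripper_width': 0.9996659427537292}
```

View pics/t0.png

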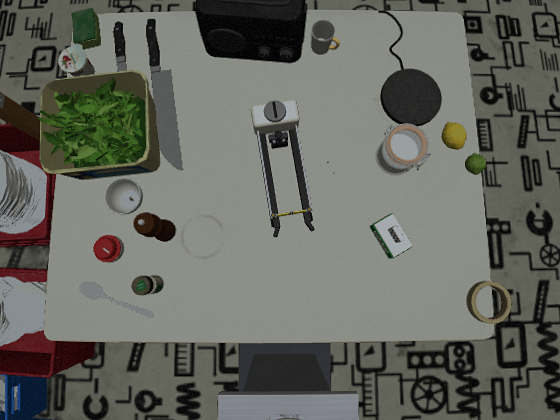

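View pics/s0.png

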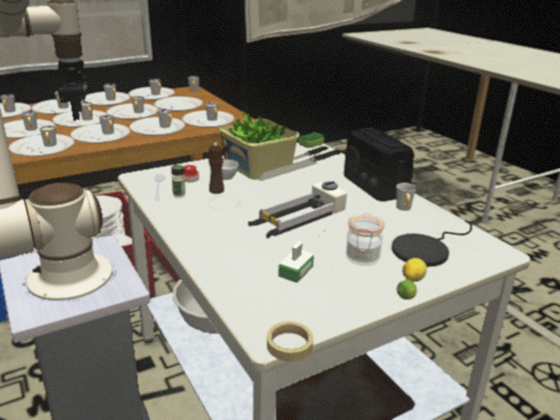

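The top view shows the bay at about (285,170), with its mouth at (292,230) and the body at (275,115). The cassette is at (390,236), turned relative to the bay. Next I'll enlarge both.

```bash
python3 -c "
from h import *
crop('t0',240,90,430,270,3,'a')
a=cv2.imread('pics/t0.png')
i=[cv2.resize(a[90:245,240:330],None,fx=3.8,fy=3.8,interpolation=2),cv2.resize(a[205:265,360:420],None,fx=7,fy=7,interpolation=2)]
o=np.zeros((590,770,3),np.uint8)
for k,(im,x) in enumerate(zip(i,(0,345))): o[:im.shape[0],x:x+im.shape[1]]=im
cv2.imwrite('pics/a.png',o)
print(atz('t0',[[292,213],[275,115],[390,236]],0.02))
crop('s0',230,170,360,290,4.6,'b')
"
```

```text
[[ 0.56393226 -0.01382112  0.02      ]
 [ 0.80825103  0.02528823  0.02      ]
 [ 0.50829114 -0.2426134   0.02      ]]
```

View pics/a.png

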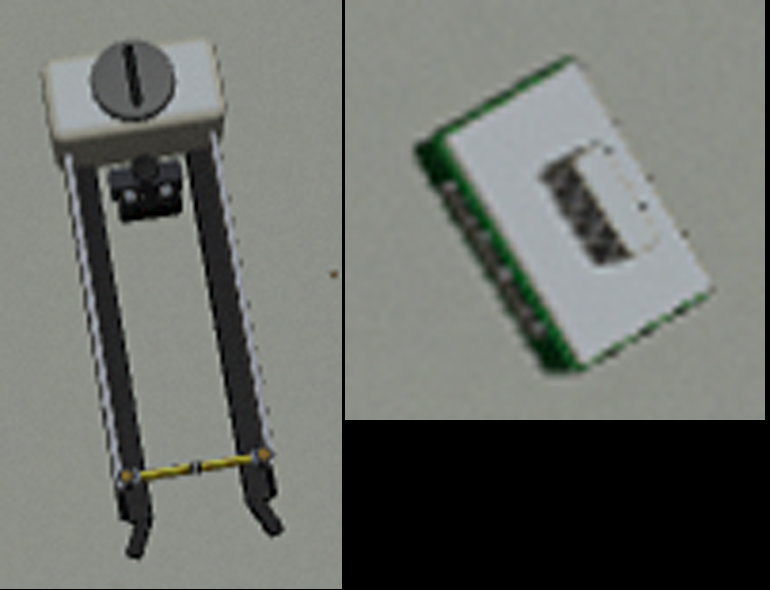

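View pics/b.png

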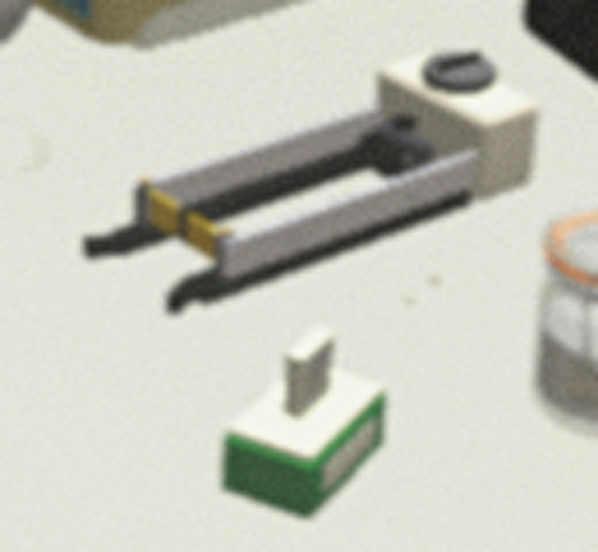

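```bash
cat > fit.py <<'E'
from h import *
from scipy.optimize import least_squares
T=lambda u,v,s,x0,y0:[(u+.5)/s-.5+x0,(v+.5)/s-.5+y0]
tb=lambda u,v:T(u,v,3.8,240,90); tc=lambda u,v:T(u-345,v,7,360,205); sc=lambda u,v:T(u,v,4.6,230,170)
def fit(obs,x0):
    def W(p,P): 
        c,s=np.cos(p[2]),np.sin(p[2]); P=np.array(P,float); return np.c_[P[:,0]*c-P[:,1]*s+p[0],P[:,0]*s+P[:,1]*c+p[1],P[:,2]]
    def f(p):
        return np.concatenate([(proj(v,W(p,[o[1] for o in obs if o[0]==v]))-np.array([o[2] for o in obs if o[0]==v])) for v in sorted({o[0] for o in obs})]).ravel()
    q=least_squares(f,x0,loss='soft_l1'); print(q.x,np.degrees(q.x[2])); print(f(q.x).reshape(-1,2).round(1).tolist()); return q.x
if __name__=='__main__':
    a,b,h=.045,.028,.042
    # cassette: far=+x; guess yaw ~30deg
    fit([('t0',(a,b,h),tc(437,143)),('t0',(a,-b,h),tc(573,57)),('t0',(-a,-b,h),tc(714,292)),('t0',(-a,b,h),tc(582,370)),
     ('s0',(-a,b,h),sc(225,435)),('s0',(-a,-b,h),sc(322,462)),('s0',(a,-b,h),sc(385,388)),
     ('s0',(-a,b,0),sc(223,488)),('s0',(-a,-b,0),sc(308,517)),('s0',(a,-b,0),sc(383,440))],[.51,-.243,.5])
    w=.0445
    B=[('t0',(0,.041,.044),tb(126,477)),('t0',(0,-.041,.044),tb(263,455)),('t0',(.21,w,.039),tb(68,158)),('t0',(.21,-w,.039),tb(215,135)),
     ('s0',(0,.041,.044),sc(143,183)),('s0',(0,-.041,.044),sc(222,240))]
    fit(B[:4],[.563,-.014,.15]); fit(B,[.563,-.014,.15])
E
python3 fit.py
```

```text
[ 0.50682168 -0.24191043  0.53247486] 30.50856203397976
[[0.0, -1.9], [-1.0, -1.0], [1.5, -1.6], [-0.0, 0.8], [1.3, 1.3], [1.0, 0.9], [-1.1, 0.2], [-0.3, 0.1], [1.1, 0.1], [-0.3, 1.7]]
[ 0.56072955 -0.01054403  0.15238357] 8.73093551585457
[[0.4, 0.5], [-0.2, 0.7], [0.7, -0.9], [-1.3, -0.4]]
[ 0.55926593 -0.01020249  0.14908934] 8.542190233958024
[[1.2, -0.5], [1.3, -2.2], [0.3, 1.0], [-0.4, 1.4], [0.9, -0.5], [-1.1, 0.2]]
```

```bash
cat > ov.py <<'E'
from h import *
def W(p,P):
    c,s=np.cos(p[2]),np.sin(p[2]); P=np.array(P,float); return np.c_[P[:,0]*c-P[:,1]*s+p[0],P[:,0]*s+P[:,1]*c+p[1],P[:,2]]
def box(x0,x1,y0,y1,z0,z1): 
    return [[(x0,y0,z),(x1,y0,z),(x1,y1,z),(x0,y1,z),(x0,y0,z)] for z in(z0,z1)]
def tile(f,p,L,x0,y0,x1,y1,s):
    i=cv2.resize(cv2.imread(f'pics/{f}.png')[y0:y1,x0:x1],None,fx=s,fy=s,interpolation=2)
    for l in L:
        q=((proj(f,W(p,l))-[x0,y0]+.5)*s-.5); cv2.polylines(i,[np.round(q*8).astype(int)],False,(0,0,255),1,cv2.LINE_AA,3)
    return i
CAS=box(-.045,.045,-.028,.028,0,.042)+box(-.018,.018,-.006,.006,.042,.082)
BAY=[[(-.025,y,0),(.21,y,0)] for y in(-.0295,.0295)]+[[(-.006,y,.039),(.21,y,.039)] for y in(-.044,.044)]+[[(0,-.038,.039),(0,.038,.039)],[(.21,-.044,0),(.21,.044,0)],[(-.046,-.03,0),(-.046,.03,0)]]
def sheet(ims,o,w=800,h=600):
    O=np.zeros((h,w,3),np.uint8)
    for im,x,y in ims:
        k=O[y:y+im.shape[0],x:x+im.shape[1]]; k[:]=im[:k.shape[0],:k.shape[1]]
    cv2.imwrite(f'pics/{o}.png',O)
E
python3 -c "
from ov import *
c=[.5068,-.2419,.5325];b=[.5605,-.0105,.152]
sheet([(tile('t0',b,BAY,240,90,330,240,4),0,0),(tile('s0',b,BAY,240,175,360,240,3.6),365,0),(tile('t0',c,CAS,360,205,420,265,4.6),365,240),(tile('s0',c,CAS,270,235,325,285,2.7*1),645,240)],'c')"
```

```text
(no output)
```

View pics/c.png

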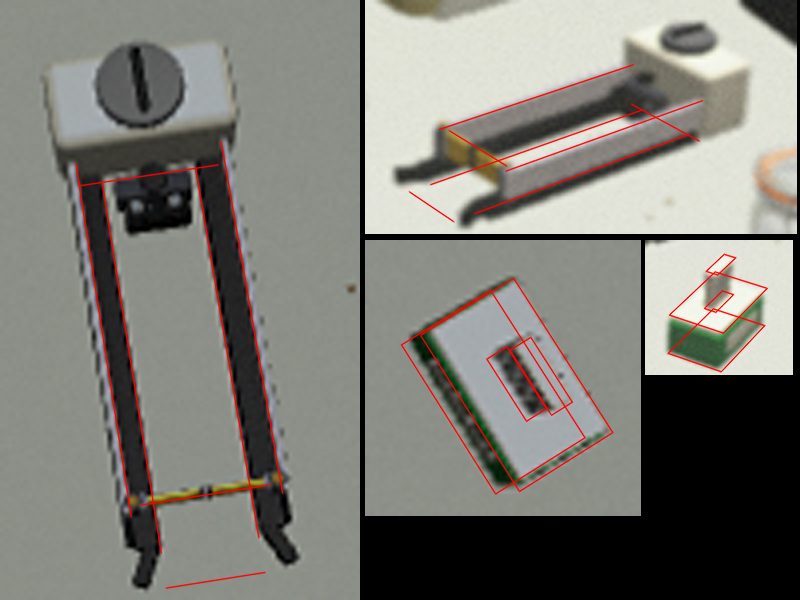

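The overlay fits the bay to within about 1 px. The cassette's visible fin lies about 1 px right of the model, roughly 2 mm. That's close enough to start the move.

```bash
cat > go.py <<'E'
from h import *
import sys
from scipy.spatial.transform import Rotation as R
def go(x,y,z,yaw):
    s=r.sense(); E=s['ee_rot']; a=np.radians(yaw)
    T=np.array([[np.cos(a),np.sin(a),0],[np.sin(a),-np.cos(a),0],[0,0,-1]])
    print('xyz',(E.T@(np.array([x,y,z])-s['tcp_pos'])*1e3).round(1),'rot',R.from_matrix(E.T@T).as_rotvec().round(4),'t',s['time_s'],'F',s['wrist_force'].round(1),'tcp',s['tcp_pos'].round(4),'j',s['joints'].round(0),'g',round(s['gripper_width'],3))
if __name__=='__main__': go(*map(float,sys.argv[1:]))
E
python3 go.py .508 -.243 .20 -149.5
```

```text
xyz [554.4 723.7  48. ] rot [ 9.0000e-04 -2.4000e-03  2.3403e+00] t 0.1 F [-0.3  0.  -0.3] tcp [0.1658 0.6021 0.2466] j [ 89.  22.   0.  -0. -68. -15.] g 1.0
```

Request:
move_arm(
  series=[
    {"grip": 1,"xyz": [30,39,0],"angular": [0,0,0.12]},
    {"grip": 1,"xyz": [60,78,0],"angular": [0,0,0.24]},
    {"grip": 1,"xyz": [90,117,0],"angular": [0,0,0.36]},
    {"grip": 1,"xyz": [120,157,0],"angular": [0,0,0.5]},
    {"grip": 1,"xyz": [150,196,0],"angular": [0,0,0.64]},
    {"grip": 1,"xyz": [180,235,0],"angular": [0,0,0.78]},
    {"grip": 1,"xyz": [210,274,0],"angular": [0,0,0.92]},
    {"grip": 1,"xyz": [240,313,0],"angular": [0,0,1.06]},
    {"grip": 1,"xyz": [270,352,0],"angular": [0,0,1.2]},
    {"grip": 1,"xyz": [280,366,0],"angular": [0,0,1.3]},
  ],
)

```text
time_s: 1.1
tcp_pos: [0.3386, 0.1718, 0.2473]
ee_rot: [[-0.006, -1.0, -0.001], [-1.0, 0.006, -0.001], [0.001, 0.001, -1.0]]
wrist_force: [-0.8, 0.8, -0.0]
gripper_width: 1.0
gripper_force: 0.0
```

```bash
python3 go.py .508 -.243 .20 -149.5
```

```text
xyz [ 413.7 -172.    47.4] rot [ 4.0000e-04 -1.1000e-03  1.0322e+00] t 1.1 F [-0.8  0.8 -0. ] tcp [0.3386 0.1718 0.2473] j [ 52.  -3. -31.  -0. -62. -52.] g 1.0
```

Request:
move_arm(
  series=[
    {"grip": 1,"xyz": [42,-17,0],"angular": [0,0,0.12]},
    {"grip": 1,"xyz": [84,-35,0],"angular": [0,0,0.24]},
    {"grip": 1,"xyz": [126,-52,0],"angular": [0,0,0.36]},
    {"grip": 1,"xyz": [168,-70,0],"angular": [0,0,0.48]},
    {"grip": 1,"xyz": [210,-87,0],"angular": [0,0,0.6]},
    {"grip": 1,"xyz": [252,-105,0],"angular": [0,0,0.72]},
    {"grip": 1,"xyz": [294,-122,10],"angular": [0,0,0.84]},
    {"grip": 1,"xyz": [336,-140,20],"angular": [0,0,0.94]},
    {"grip": 1,"xyz": [378,-157,35],"angular": [0,0,1.032]},
    {"grip": 1,"xyz": [413.7,-172,47.4],"angular": [0,0,1.032]},
  ],
)

```text
time_s: 2.1
tcp_pos: [0.5116, -0.2402, 0.1988]
ee_rot: [[-0.859, -0.512, -0.001], [-0.512, 0.859, 0.0], [0.001, 0.001, -1.0]]
wrist_force: [0.1, 0.3, 0.0]
gripper_width: 0.997
gripper_force: 0.0
```

```bash
python3 go.py .508 -.243 .075 -149.5
```

```text
xyz [  4.5  -0.7 123.8] rot [ 0.0009 -0.0008  0.0057] t 2.1 F [0.1 0.3 0. ] tcp [ 0.5116 -0.2402  0.1988] j [ -9.  19. -12.  -0. -59. -50.] g 0.997
```

Request:
move_arm(
  series=[
    {"grip": 1,"xyz": [4,0,40],"angular": [0,0,0.004]},
    {"grip": 1,"xyz": [4,0,80],"angular": [0,0,0.004]},
    {"grip": 1,"xyz": [4,0,110],"angular": [0,0,0.004]},
    {"grip": 1,"xyz": [4,0,124],"angular": [0,0,0.004]},
    {"grip": 1,"xyz": [4,0,124],"angular": [0,0,0.004]},
    {"grip": 1,"xyz": [4,0,124],"angular": [0,0,0.004]},
  ],
)

```text
time_s: 2.7
tcp_pos: [0.5083, -0.2402, 0.0763]
ee_rot: [[-0.859, -0.512, -0.0], [-0.512, 0.859, -0.0], [0.0, -0.0, -1.0]]
wrist_force: [-0.2, -0.0, 0.2]
gripper_width: 1.0
gripper_force: 0.0
```

```bash
python3 -c "
from h import *
from go import go
from ov import *
snap('top','t1');snap('scene','s1');go(.508,-.243,.075,-149.5)
c=[.507,-.2425,.5325]
sheet([(tile('t1',c,[],350,195,430,275,5),0,0),(tile('s1',c,[],250,215,350,295,4),400,0)],'d',800,400)"
```

```text
xyz [ 2.3 -1.9  2.4] rot [-0.0017  0.0018  0.0049] t 2.8 F [-0.1 -0.9  0.2] tcp [ 0.509  -0.2402  0.0774] j [ -9.  26. -21.   0. -43. -50.] g 1.001
```

View pics/d.png

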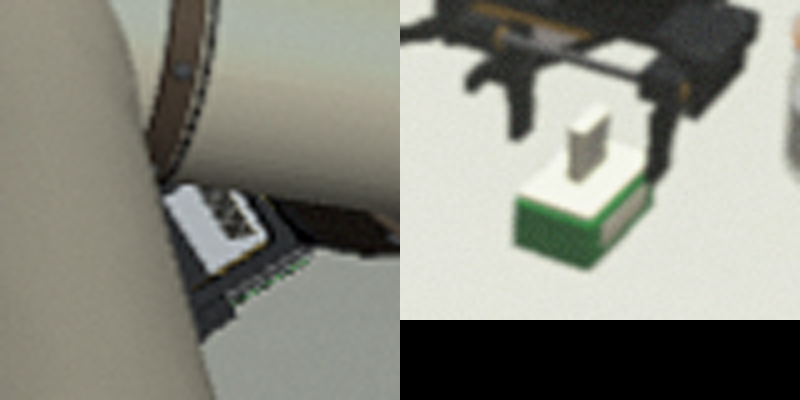

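In the scene crop the fingers stand on either side of the white fin, with tips at (520,135) and (660,180) and the fin at (588,150). I'll close now.

Request:
move_arm(
  series=[
    {"grip": 0,"xyz": [0,0,0],"angular": [0,0,0]},
    {"grip": 0,"xyz": [0,0,0],"angular": [0,0,0]},
    {"grip": 0,"xyz": [0,0,0],"angular": [0,0,0]},
    {"grip": 0,"xyz": [0,0,0],"angular": [0,0,0]},
    {"grip": 0,"xyz": [0,0,0],"angular": [0,0,0]},
    {"grip": 0,"xyz": [0,0,0],"angular": [0,0,0]},
    {"grip": 0,"xyz": [0,0,0],"angular": [0,0,0]},
    {"grip": 0,"xyz": [0,0,0],"angular": [0,0,0]},
  ],
)

```text
time_s: 3.6
tcp_pos: [0.5081, -0.2401, 0.0761]
ee_rot: [[-0.859, -0.511, -0.0], [-0.511, 0.859, 0.0], [0.0, 0.0, -1.0]]
wrist_force: [1.0, -0.4, 0.8]
gripper_width: 0.354
gripper_force: 0.0
```

```bash
python3 -c "
from go import *
import numpy as np
b=[.5605,-.0105,.152];c,s=np.cos(b[2]),np.sin(b[2])
go(.5605-.13*c,-.0105-.13*s,.082,8.7-180)"
```

```text
xyz [-42.  219.3  -5.9] rot [ 1.00e-04 -1.00e-04  3.85e-01] t 3.6 F [ 1.  -0.4  0.8] tcp [ 0.5081 -0.2401  0.0761] j [ -9.  26. -21.   0. -43. -50.] g 0.354
```

Request:
move_arm(
  series=[
    {"grip": 0,"xyz": [0,0,0],"angular": [0,0,0]},
    {"grip": 0,"xyz": [0,0,0],"angular": [0,0,0]},
    {"grip": 0,"xyz": [0,0,0],"angular": [0,0,0]},
    {"grip": 0,"xyz": [0,0,0],"angular": [0,0,0]},
    {"grip": 0,"xyz": [0,0,0],"angular": [0,0,0]},
    {"grip": 0,"xyz": [0,0,0],"angular": [0,0,0]},
  ],
)

```text
time_s: 4.2
tcp_pos: [0.5081, -0.24, 0.076]
ee_rot: [[-0.859, -0.511, -0.0], [-0.511, 0.859, 0.0], [0.0, 0.0, -1.0]]
wrist_force: [-0.4, -0.6, -1.6]
gripper_width: 0.135
gripper_force: 30.0
```

Request:
move_arm(
  series=[
    {"grip": 0,"xyz": [-5,0,-6],"angular": [0,0,0]},
    {"grip": 0,"xyz": [-30,10,-7],"angular": [0,0,0.05]},
    {"grip": 0,"xyz": [-42,40,-7],"angular": [0,0,0.12]},
    {"grip": 0,"xyz": [-42,75,-7],"angular": [0,0,0.2]},
    {"grip": 0,"xyz": [-42,110,-7],"angular": [0,0,0.28]},
    {"grip": 0,"xyz": [-42,145,-7],"angular": [0,0,0.34]},
    {"grip": 0,"xyz": [-42,180,-7],"angular": [0,0,0.385]},
    {"grip": 0,"xyz": [-42,208,-7],"angular": [0,0,0.385]},
    {"grip": 0,"xyz": [-42,219,-7],"angular": [0,0,0.385]},
    {"grip": 0,"xyz": [-42,219,-7],"angular": [0,0,0.385]},
  ],
)

```text
time_s: 5.2
tcp_pos: [0.432, -0.0294, 0.0836]
ee_rot: [[-0.988, -0.154, 0.0], [-0.154, 0.988, 0.0], [-0.0, 0.0, -1.0]]
wrist_force: [-0.3, -0.0, -1.7]
gripper_width: 0.134
gripper_force: 30.0
```

```bash
python3 -c "
from ov import *
from go import go
snap('top','t2');snap('scene','s2');go(.432,-.0302,.082,-171.3)
b=[.5605,-.0105,.152];t=r.sense()['tcp_pos'];c=[t[0],t[1],.152]
L=[[(x,y,z+.005) for x,y,z in l] for l in CAS]
M=BAY
sheet([(tile('t2',c,L,250,150,340,290,4.2),0,0),(tile('s2',c,L,190,170,290,290,4),390,0)],'e',800,590)"
```

```text
xyz [1.1 0.3 1.5] rot [-0.0001  0.0012  0.0006] t 5.3 F [ 0.4 -0.3 -2.4] tcp [ 0.4331 -0.0304  0.0835] j [ 18.  16. -38.   0. -36. -99.] g 0.141
```

View pics/e.png

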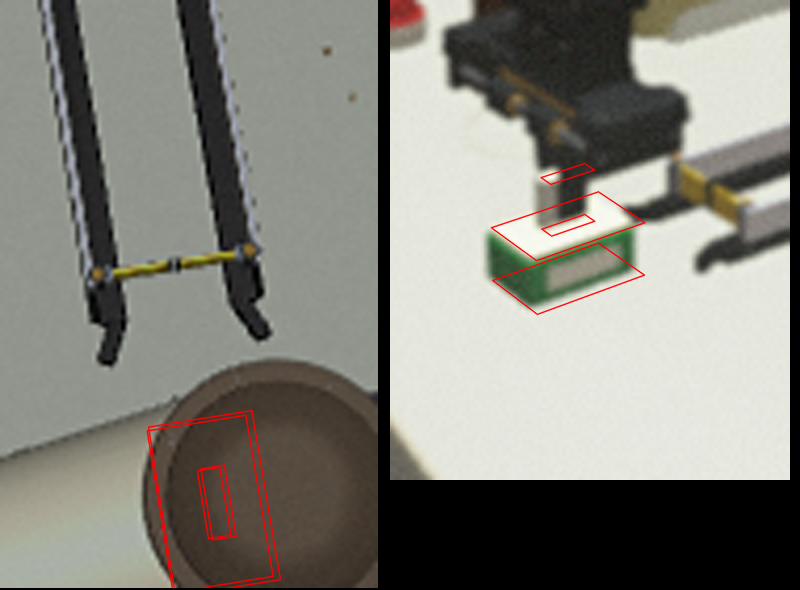

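The scene crop shows the cassette level in the jaws, in line with the bay at (570,260) and pointing at the mouth (about (670,240)). I'll lower it and move it up to the mouth.

Request:
move_arm(
  series=[
    {"grip": 0,"xyz": [0,0,4],"angular": [0,0,0]},
    {"grip": 0,"xyz": [0,0,7],"angular": [0,0,0]},
    {"grip": 0,"xyz": [0,0,7],"angular": [0,0,0]},
    {"grip": 0,"xyz": [0,0,7],"angular": [0,0,0]},
    {"grip": 0,"xyz": [-10,0,7],"angular": [0,0,0]},
    {"grip": 0,"xyz": [-20,0,7],"angular": [0,0,0]},
    {"grip": 0,"xyz": [-30,0,7],"angular": [0,0,0]},
    {"grip": 0,"xyz": [-35,0,7],"angular": [0,0,0]},
    {"grip": 0,"xyz": [-38,0,7],"angular": [0,0,0]},
    {"grip": 0,"xyz": [-38,0,7],"angular": [0,0,0]},
  ],
)

```text
time_s: 6.3
tcp_pos: [0.4699, -0.0246, 0.0759]
ee_rot: [[-0.989, -0.151, -0.0], [-0.151, 0.989, -0.0], [0.0, 0.0, -1.0]]
wrist_force: [0.9, -0.1, -2.7]
gripper_width: 0.138
gripper_force: 30.0
```

```bash
cat > st.py <<'E'
from h import *
s=r.sense();b=np.array([.5605,-.0105]);a=.152;M=np.array([[np.cos(a),np.sin(a)],[-np.sin(a),np.cos(a)]])
E=s['ee_rot'];print('bay xy',(M@(s['tcp_pos'][:2]-b)*1e3).round(1),'z',s['tcp_pos'][2].round(4),'F bay',(M@s['wrist_force'][:2]).round(1),s['wrist_force'][2].round(1),'Mz',s['moment'].round(2),'yaw',np.degrees(np.arctan2(-E[1,0],-E[0,0])).round(2),'t',s['time_s'],'g',s['gripper_width'],s['gripper_force'])
E
python3 st.py
```

```text
bay xy [-91.7  -0.2] z 0.0759 F bay [ 0.9 -0.3] -2.7 Mz [ 0.04 -0.19  0.02] yaw 8.69 t 6.3 g 0.13823934100983443 29.99448741786182
```

Request:
move_arm(
  series=[
    {"grip": 0,"xyz": [-4,0,1],"angular": [0,0,0]},
    {"grip": 0,"xyz": [-8,0,1],"angular": [0,0,0]},
    {"grip": 0,"xyz": [-12,0,1],"angular": [0,0,0]},
    {"grip": 0,"xyz": [-15,0,1],"angular": [0,0,0]},
    {"grip": 0,"xyz": [-15,0,1],"angular": [0,0,0]},
  ],
)

```text
time_s: 6.8
tcp_pos: [0.4835, -0.0229, 0.0759]
ee_rot: [[-0.988, -0.151, -0.002], [-0.151, 0.988, -0.001], [0.002, -0.001, -1.0]]
wrist_force: [-3.5, -0.5, 6.9]
gripper_width: 0.136
gripper_force: 30.0
```

```bash
python3 st.py; python3 -c "
from ov import *
snap('scene','s3');snap('top','t3')
b=[.5605,-.0105,.152]
sheet([(tile('s3',b,[],210,180,300,260,7),0,0),(tile('t3',b,[],255,190,295,270,4),635,0)],'f',800,560)"
```

```text
bay xy [-78.   -0.6] z 0.0759 F bay [-3.5 -0. ] 6.9 Mz [-0.2   0.84  0.04] yaw 8.7 t 6.8 g 0.13642607686190614 29.998192247003317
```

View pics/f.png

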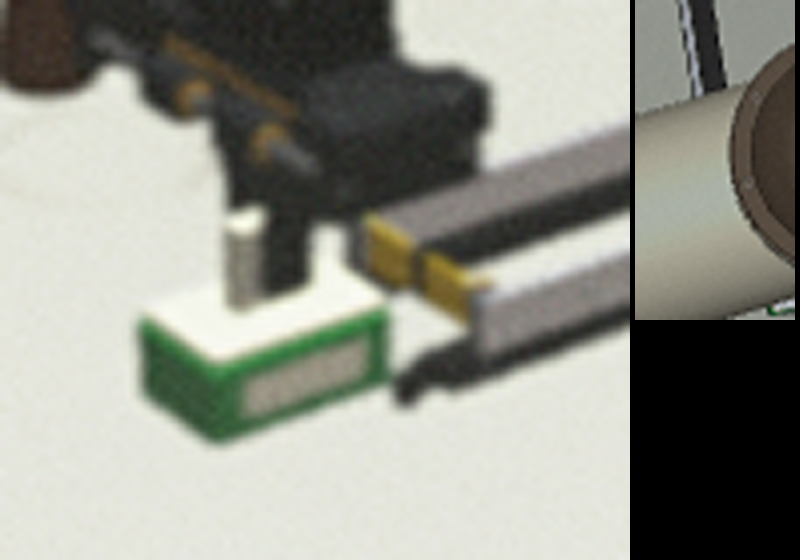

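The cassette's front corner (385,380) is just at the right rail's flared tip (405,400). The fingers hold the front part of the fin, so the cassette's centre is about 7 mm behind the TCP. I'll ease the downward load and advance while watching the forces.

Request:
move_arm(
  series=[
    {"grip": 0,"xyz": [0,0,-0.8],"angular": [0,0,0]},
    {"grip": 0,"xyz": [-4,0,-0.8],"angular": [0,0,0]},
    {"grip": 0,"xyz": [-8,0,-0.8],"angular": [0,0,0]},
    {"grip": 0,"xyz": [-10,0,-0.8],"angular": [0,0,0]},
  ],
)

```text
time_s: 7.3
tcp_pos: [0.4949, -0.0208, 0.0759]
ee_rot: [[-0.988, -0.151, -0.0], [-0.151, 0.988, -0.0], [0.0, -0.0, -1.0]]
wrist_force: [-2.2, -1.0, 1.5]
gripper_width: 0.139
gripper_force: 30.0
```

```bash
python3 st.py
```

```text
bay xy [-66.4  -0.2] z 0.0759 F bay [-2.4 -0.7] 1.5 Mz [-0.    0.4   0.03] yaw 8.71 t 7.3 g 0.13888608512758005 29.998220270499587
```

Request:
move_arm(
  series=[
    {"grip": 0,"xyz": [-3,0,-0.2],"angular": [0,0,0]},
    {"grip": 0,"xyz": [-6,0,-0.2],"angular": [0,0,0]},
    {"grip": 0,"xyz": [-6,0,-0.2],"angular": [0,0,0]},
  ],
)

```text
time_s: 7.6
tcp_pos: [0.5011, -0.0198, 0.076]
ee_rot: [[-0.988, -0.151, 0.001], [-0.151, 0.988, 0.0], [-0.001, 0.0, -1.0]]
wrist_force: [-0.4, -0.2, -1.9]
gripper_width: 0.136
gripper_force: 30.0
```

```bash
python3 st.py
```

```text
bay xy [-60.1  -0.2] z 0.076 F bay [-0.4 -0.1] -1.9 Mz [ 0.05 -0.13  0.02] yaw 8.7 t 7.6 g 0.13578145933874386 29.998271581716835
```

Request:
move_arm(
  series=[
    {"grip": 0,"xyz": [-4,0,0],"angular": [0,0,0]},
    {"grip": 0,"xyz": [-8,0,0],"angular": [0,0,0]},
    {"grip": 0,"xyz": [-12,0,0],"angular": [0,0,0]},
    {"grip": 0,"xyz": [-12,0,0],"angular": [0,0,0]},
  ],
)

```text
time_s: 8.0
tcp_pos: [0.5131, -0.018, 0.0762]
ee_rot: [[-0.988, -0.151, 0.001], [-0.151, 0.988, 0.0], [-0.001, -0.0, -1.0]]
wrist_force: [-0.3, -0.0, -2.2]
gripper_width: 0.135
gripper_force: 30.0
```

```bash
python3 st.py
```

```text
bay xy [-48.   -0.2] z 0.0762 F bay [-0.3  0. ] -2.2 Mz [ 0.08 -0.18  0.01] yaw 8.7 t 8.0 g 0.13494775534426445 29.998215255327523
```

Request:
move_arm(
  series=[
    {"grip": 0,"xyz": [-3,0,0.2],"angular": [0,0,0]},
    {"grip": 0,"xyz": [-6,0,0.2],"angular": [0,0,0]},
    {"grip": 0,"xyz": [-9,0,0.2],"angular": [0,0,0]},
    {"grip": 0,"xyz": [-12,0,0.2],"angular": [0,0,0]},
    {"grip": 0,"xyz": [-15,0,0.2],"angular": [0,0,0]},
  ],
)

```text
time_s: 8.5
tcp_pos: [0.5211, -0.0173, 0.0764]
ee_rot: [[-0.988, -0.151, -0.014], [-0.151, 0.989, -0.003], [0.015, -0.001, -1.0]]
wrist_force: [-17.3, 0.8, 18.6]
gripper_width: 0.136
gripper_force: 30.0
```

```bash
python3 st.py
```

```text
bay xy [-40.   -0.7] z 0.0764 F bay [-17.    3.4] 18.6 Mz [0.41 4.72 0.09] yaw 8.66 t 8.5 g 0.13607858391620709 30.010575894266367
```

The push has risen to 17 N, so I'll back off a little and look.

Request:
move_arm(
  series=[
    {"grip": 0,"xyz": [5,0,-0.5],"angular": [0,0,0]},
    {"grip": 0,"xyz": [8,0,-0.5],"angular": [0,0,0]},
    {"grip": 0,"xyz": [8,0,-0.5],"angular": [0,0,0]},
  ],
)

```text
time_s: 8.8
tcp_pos: [0.518, -0.0175, 0.0761]
ee_rot: [[-0.989, -0.151, -0.002], [-0.151, 0.989, -0.0], [0.002, -0.0, -1.0]]
wrist_force: [-4.2, -0.7, -1.3]
gripper_width: 0.134
gripper_force: 30.0
```

```bash
python3 st.py; python3 -c "
from ov import *
snap('scene','s4');
b=[.5605,-.0105,.152]
sheet([(tile('s4',b,[],230,175,310,250,8),0,0)],'g',640,600)"
```

```text
bay xy [-43.1  -0.4] z 0.0761 F bay [-4.3 -0.1] -1.3 Mz [-0.15  1.07  0.01] yaw 8.68 t 8.8 g 0.13407671413458794 29.99799380544573
```

View pics/g.png

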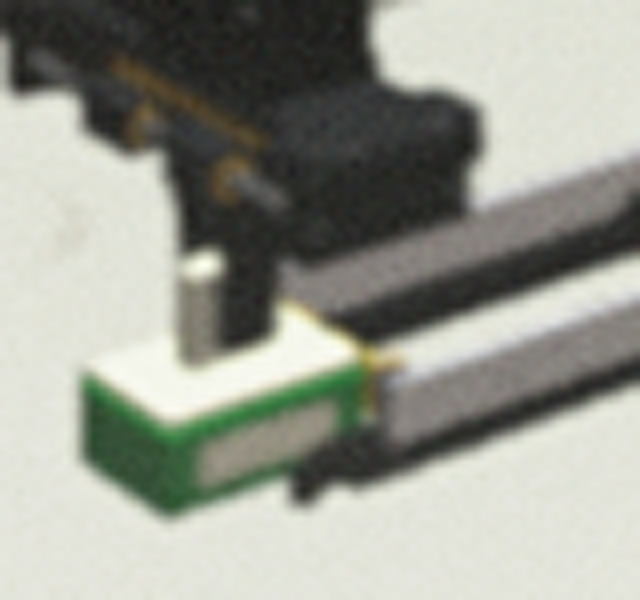

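The cassette front is against the yellow leaves, at about (370,370), with 4 N on them. Much of the 17 N was nose-down floor friction. I'll raise the cassette slightly and push in small steps.

Request:
move_arm(
  series=[
    {"grip": 0,"xyz": [0,0,-1.5],"angular": [0,0,0]},
    {"grip": 0,"xyz": [-1,0,-1.5],"angular": [0,0,0]},
    {"grip": 0,"xyz": [-2,0,-1.5],"angular": [0,0,0]},
    {"grip": 0,"xyz": [-2,0,-1.5],"angular": [0,0,0]},
  ],
)

```text
time_s: 9.25
tcp_pos: [0.5205, -0.0169, 0.0774]
ee_rot: [[-0.989, -0.151, -0.002], [-0.151, 0.989, -0.0], [0.002, -0.0, -1.0]]
wrist_force: [-5.3, -1.2, -4.9]
gripper_width: 0.135
gripper_force: 30.0
```

```bash
python3 st.py
```

```text
bay xy [-40.6  -0.3] z 0.0774 F bay [-5.4 -0.3] -4.9 Mz [-0.23  1.49 -0.01] yaw 8.68 t 9.25 g 0.13526224332725623 29.997850907966495
```

Request:
move_arm(
  series=[
    {"grip": 0,"xyz": [-1,0,0],"angular": [0,0,0]},
    {"grip": 0,"xyz": [-2,0,0],"angular": [0,0,0]},
    {"grip": 0,"xyz": [-3,0,0],"angular": [0,0,0]},
    {"grip": 0,"xyz": [-3,0,0],"angular": [0,0,0]},
  ],
)

```text
time_s: 9.65
tcp_pos: [0.5231, -0.0166, 0.0775]
ee_rot: [[-0.989, -0.151, -0.003], [-0.151, 0.989, -0.001], [0.003, -0.0, -1.0]]
wrist_force: [-4.9, -0.7, -3.3]
gripper_width: 0.135
gripper_force: 30.0
```

```bash
python3 st.py
```

```text
bay xy [-37.9  -0.4] z 0.0775 F bay [-4.9  0.1] -3.3 Mz [-0.13  1.71 -0.02] yaw 8.67 t 9.65 g 0.13452983828408638 29.9976988742128
```

Moving freely at about 5 N, so the gate is opening.

Request:
move_arm(
  series=[
    {"grip": 0,"xyz": [-1,0,0],"angular": [0,0,0]},
    {"grip": 0,"xyz": [-2,0,0],"angular": [0,0,0]},
    {"grip": 0,"xyz": [-3,0,0],"angular": [0,0,0]},
    {"grip": 0,"xyz": [-4,0,0],"angular": [0,0,0]},
    {"grip": 0,"xyz": [-5,0,0],"angular": [0,0,0]},
    {"grip": 0,"xyz": [-5,0,0],"angular": [0,0,0]},
  ],
)

```text
time_s: 10.25
tcp_pos: [0.5283, -0.0157, 0.0776]
ee_rot: [[-0.989, -0.151, -0.002], [-0.151, 0.989, -0.0], [0.002, 0.0, -1.0]]
wrist_force: [-5.1, -1.2, -3.3]
gripper_width: 0.133
gripper_force: 30.0
```

```bash
python3 st.py
```

```text
bay xy [-32.6  -0.3] z 0.0776 F bay [-5.2 -0.4] -3.3 Mz [-0.12  1.58 -0.05] yaw 8.68 t 10.25 g 0.13274497053491263 29.998188195750117
```

Request:
move_arm(
  series=[
    {"grip": 0,"xyz": [-2,0,0],"angular": [0,0,0]},
    {"grip": 0,"xyz": [-4,0,0],"angular": [0,0,0]},
    {"grip": 0,"xyz": [-6,0,0],"angular": [0,0,0]},
    {"grip": 0,"xyz": [-8,0,0],"angular": [0,0,0]},
    {"grip": 0,"xyz": [-10,0,0],"angular": [0,0,0]},
    {"grip": 0,"xyz": [-10,0,0],"angular": [0,0,0]},
  ],
)

```text
time_s: 10.85
tcp_pos: [0.5403, -0.0138, 0.0783]
ee_rot: [[-0.988, -0.152, 0.003], [-0.152, 0.988, 0.0], [-0.003, 0.0, -1.0]]
wrist_force: [-2.5, -0.3, -2.6]
gripper_width: 0.135
gripper_force: 30.0
```

```bash
python3 st.py
```

```text
bay xy [-20.5  -0.2] z 0.0783 F bay [-2.5  0.1] -2.6 Mz [-0.02  0.55  0.01] yaw 8.72 t 10.85 g 0.13487789470277556 29.99835337512195
```

Request:
move_arm(
  series=[
    {"grip": 0,"xyz": [-3,0,0.7],"angular": [0,0,0]},
    {"grip": 0,"xyz": [-7,0,1.2],"angular": [0,0,0]},
    {"grip": 0,"xyz": [-11,0,1.2],"angular": [0,0,0]},
    {"grip": 0,"xyz": [-15,0,1.2],"angular": [0,0,0]},
    {"grip": 0,"xyz": [-19,0,1.2],"angular": [0,0,0]},
    {"grip": 0,"xyz": [-23,0,1.2],"angular": [0,0,0]},
    {"grip": 0,"xyz": [-25,0,1.2],"angular": [0,0,0]},
  ],
)

```text
time_s: 11.55
tcp_pos: [0.5646, -0.0101, 0.0769]
ee_rot: [[-0.988, -0.151, 0.001], [-0.151, 0.988, 0.0], [-0.001, -0.0, -1.0]]
wrist_force: [-1.5, 0.6, -1.4]
gripper_width: 0.138
gripper_force: 30.0
```

```bash
python3 st.py
```

```text
bay xy [ 4.1 -0.2] z 0.0769 F bay [-1.4  0.8] -1.4 Mz [ 0.01  0.26 -0.02] yaw 8.71 t 11.55 g 0.13776858751181809 29.99832475092262
```

Request:
move_arm(
  series=[
    {"grip": 0,"xyz": [-5,0,0],"angular": [0,0,0]},
    {"grip": 0,"xyz": [-10,0,0],"angular": [0,0,0]},
    {"grip": 0,"xyz": [-15,0,0],"angular": [0,0,0]},
    {"grip": 0,"xyz": [-20,0,0],"angular": [0,0,0]},
    {"grip": 0,"xyz": [-25,0,0],"angular": [0,0,0]},
    {"grip": 0,"xyz": [-30,0,0],"angular": [0,0,0]},
    {"grip": 0,"xyz": [-35,0,0],"angular": [0,0,0]},
    {"grip": 0,"xyz": [-40,0,0],"angular": [0,0,0]},
    {"grip": 0,"xyz": [-43,0,0],"angular": [0,0,0]},
    {"grip": 0,"xyz": [-43,0,0],"angular": [0,0,0]},
  ],
)

```text
time_s: 12.55
tcp_pos: [0.6071, -0.0036, 0.0768]
ee_rot: [[-0.988, -0.151, 0.001], [-0.151, 0.988, 0.0], [-0.001, -0.0, -1.0]]
wrist_force: [-0.7, -0.4, -1.9]
gripper_width: 0.132
gripper_force: 30.0
```

```bash
python3 st.py
```

```text
bay xy [47.1 -0.3] z 0.0768 F bay [-0.7 -0.3] -1.9 Mz [ 0.1  -0.19 -0.01] yaw 8.7 t 12.55 g 0.13245177129258914 29.998139175586402
```

Request:
move_arm(
  series=[
    {"grip": 0,"xyz": [-5,0,0],"angular": [0,0,0]},
    {"grip": 0,"xyz": [-10,0,0],"angular": [0,0,0]},
    {"grip": 0,"xyz": [-15,0,0],"angular": [0,0,0]},
    {"grip": 0,"xyz": [-20,0,0],"angular": [0,0,0]},
    {"grip": 0,"xyz": [-25,0,0],"angular": [0,0,0]},
    {"grip": 0,"xyz": [-30,0,0],"angular": [0,0,0]},
    {"grip": 0,"xyz": [-34,0,0],"angular": [0,0,0]},
    {"grip": 0,"xyz": [-38,0,0],"angular": [0,0,0]},
    {"grip": 0,"xyz": [-40,0,0],"angular": [0,0,0]},
    {"grip": 0,"xyz": [-40,0,0],"angular": [0,0,0]},
  ],
)

```text
time_s: 13.55
tcp_pos: [0.6465, 0.0024, 0.077]
ee_rot: [[-0.988, -0.151, 0.001], [-0.151, 0.988, 0.0], [-0.001, -0.0, -1.0]]
wrist_force: [0.1, 0.2, -2.2]
gripper_width: 0.135
gripper_force: 30.0
```

```bash
python3 st.py
```

```text
bay xy [87.  -0.3] z 0.077 F bay [0.1 0.2] -2.2 Mz [ 0.05 -0.15 -0.03] yaw 8.71 t 13.55 g 0.13534983110909427 29.99818319454789
```

Request:
move_arm(
  series=[
    {"grip": 0,"xyz": [-1,0,0],"angular": [0,0,0]},
    {"grip": 0,"xyz": [-2,0,0],"angular": [0,0,0]},
    {"grip": 0,"xyz": [-3,0,0],"angular": [0,0,0]},
    {"grip": 0,"xyz": [-4,0,0],"angular": [0,0,0]},
    {"grip": 0,"xyz": [-5,0,0],"angular": [0,0,0]},
  ],
)

```text
time_s: 14.05
tcp_pos: [0.6507, 0.003, 0.0768]
ee_rot: [[-0.988, -0.151, 0.0], [-0.151, 0.988, -0.0], [-0.0, -0.0, -1.0]]
wrist_force: [-0.5, 0.0, -2.4]
gripper_width: 0.135
gripper_force: 30.0
```

Request:
move_arm(
  series=[
    {"grip": 0,"xyz": [0,0,0],"angular": [0,0,0]},
  ],
)

```text
time_s: 14.15
tcp_pos: [0.6508, 0.003, 0.0768]
ee_rot: [[-0.989, -0.151, 0.0], [-0.151, 0.989, 0.0], [-0.0, 0.0, -1.0]]
wrist_force: [-0.7, -0.1, -1.8]
gripper_width: 0.134
gripper_force: 30.0
```

Request:
move_arm(
  series=[
    {"grip": 0,"xyz": [-1,0,0],"angular": [0,0,0]},
    {"grip": 0,"xyz": [-2,0,0],"angular": [0,0,0]},
    {"grip": 0,"xyz": [-3,0,0],"angular": [0,0,0]},
    {"grip": 0,"xyz": [-4,0,0],"angular": [0,0,0]},
    {"grip": 0,"xyz": [-5,0,0],"angular": [0,0,0]},
    {"grip": 0,"xyz": [-5,0,0],"angular": [0,0,0]},
  ],
)

```text
time_s: 14.75
tcp_pos: [0.6558, 0.0038, 0.0768]
ee_rot: [[-0.988, -0.151, 0.0], [-0.151, 0.988, 0.0], [-0.0, -0.0, -1.0]]
wrist_force: [-0.2, 0.4, -2.2]
gripper_width: 0.136
gripper_force: 30.0
```

Request:
move_arm(
  series=[
    {"grip": 0,"xyz": [-1,0,0],"angular": [0,0,0]},
    {"grip": 0,"xyz": [-2,0,0],"angular": [0,0,0]},
    {"grip": 0,"xyz": [-3,0,0],"angular": [0,0,0]},
    {"grip": 0,"xyz": [-4,0,0],"angular": [0,0,0]},
    {"grip": 0,"xyz": [-5,0,0],"angular": [0,0,0]},
    {"grip": 0,"xyz": [-5,0,0],"angular": [0,0,0]},
  ],
)

```text
time_s: 15.35
tcp_pos: [0.6607, 0.0045, 0.0768]
ee_rot: [[-0.988, -0.151, 0.0], [-0.151, 0.988, -0.0], [-0.0, -0.0, -1.0]]
wrist_force: [0.6, 0.1, -1.5]
gripper_width: 0.137
gripper_force: 30.0
```

Request:
move_arm(
  series=[
    {"grip": 0,"xyz": [-1,0,0],"angular": [0,0,0]},
    {"grip": 0,"xyz": [-2,0,0],"angular": [0,0,0]},
    {"grip": 0,"xyz": [-3,0,0],"angular": [0,0,0]},
    {"grip": 0,"xyz": [-4,0,0],"angular": [0,0,0]},
    {"grip": 0,"xyz": [-5,0,0],"angular": [0,0,0]},
    {"grip": 0,"xyz": [-5,0,0],"angular": [0,0,0]},
  ],
)

```text
time_s: 15.95
tcp_pos: [0.6657, 0.0053, 0.0768]
ee_rot: [[-0.988, -0.151, 0.0], [-0.151, 0.988, 0.0], [-0.0, -0.0, -1.0]]
wrist_force: [-0.3, -0.0, -2.2]
gripper_width: 0.133
gripper_force: 30.0
```

Request:
move_arm(
  series=[
    {"grip": 0,"xyz": [-1,0,0],"angular": [0,0,0]},
    {"grip": 0,"xyz": [-2,0,0],"angular": [0,0,0]},
    {"grip": 0,"xyz": [-3,0,0],"angular": [0,0,0]},
    {"grip": 0,"xyz": [-4,0,0],"angular": [0,0,0]},
    {"grip": 0,"xyz": [-5,0,0],"angular": [0,0,0]},
    {"grip": 0,"xyz": [-5,0,0],"angular": [0,0,0]},
  ],
)

```text
time_s: 16.55
tcp_pos: [0.6706, 0.0061, 0.0768]
ee_rot: [[-0.988, -0.151, 0.0], [-0.151, 0.988, 0.0], [-0.0, -0.0, -1.0]]
wrist_force: [0.8, 1.0, -2.0]
gripper_width: 0.14
gripper_force: 30.0
```

Request:
move_arm(
  series=[
    {"grip": 0,"xyz": [-1,0,0],"angular": [0,0,0]},
    {"grip": 0,"xyz": [-2,0,0],"angular": [0,0,0]},
    {"grip": 0,"xyz": [-3,0,0],"angular": [0,0,0]},
    {"grip": 0,"xyz": [-4,0,0],"angular": [0,0,0]},
    {"grip": 0,"xyz": [-5,0,0],"angular": [0,0,0]},
    {"grip": 0,"xyz": [-5,0,0],"angular": [0,0,0]},
  ],
)

```text
time_s: 17.15
tcp_pos: [0.6755, 0.0068, 0.0767]
ee_rot: [[-0.988, -0.151, 0.0], [-0.151, 0.988, -0.0], [-0.0, -0.0, -1.0]]
wrist_force: [-0.8, -0.2, -2.7]
gripper_width: 0.137
gripper_force: 30.0
```

Request:
move_arm(
  series=[
    {"grip": 0,"xyz": [-1,0,0],"angular": [0,0,0]},
    {"grip": 0,"xyz": [-2,0,0],"angular": [0,0,0]},
    {"grip": 0,"xyz": [-3,0,0],"angular": [0,0,0]},
    {"grip": 0,"xyz": [-4,0,0],"angular": [0,0,0]},
    {"grip": 0,"xyz": [-5,0,0],"angular": [0,0,0]},
    {"grip": 0,"xyz": [-5,0,0],"angular": [0,0,0]},
  ],
)

```text
time_s: 17.75
tcp_pos: [0.6805, 0.0076, 0.0767]
ee_rot: [[-0.988, -0.151, 0.0], [-0.151, 0.988, -0.0], [-0.0, -0.0, -1.0]]
wrist_force: [0.3, 0.0, -2.9]
gripper_width: 0.136
gripper_force: 30.0
```

Request:
move_arm(
  series=[
    {"grip": 0,"xyz": [-1,0,0],"angular": [0,0,0]},
    {"grip": 0,"xyz": [-2,0,0],"angular": [0,0,0]},
    {"grip": 0,"xyz": [-3,0,0],"angular": [0,0,0]},
    {"grip": 0,"xyz": [-4,0,0],"angular": [0,0,0]},
    {"grip": 0,"xyz": [-5,0,0],"angular": [0,0,0]},
    {"grip": 0,"xyz": [-5,0,0],"angular": [0,0,0]},
  ],
)

```text
time_s: 18.35
tcp_pos: [0.6835, 0.0079, 0.0762]
ee_rot: [[-0.989, -0.151, -0.005], [-0.151, 0.989, -0.001], [0.005, -0.0, -1.0]]
wrist_force: [-5.4, -0.5, -0.8]
gripper_width: 0.135
gripper_force: 30.0
```

The stop is felt: 5.4 N, and the cassette lags behind the command. I'll add a touch more, set it down and release.

Request:
move_arm(
  series=[
    {"grip": 0,"xyz": [-0.5,0,0.2],"angular": [0,0,0]},
    {"grip": 0,"xyz": [-1,0,0.4],"angular": [0,0,0]},
    {"grip": 0,"xyz": [-1,0,0.4],"angular": [0,0,0]},
  ],
)

```text
time_s: 18.65
tcp_pos: [0.6837, 0.008, 0.0763]
ee_rot: [[-0.989, -0.151, -0.006], [-0.151, 0.989, -0.001], [0.006, -0.0, -1.0]]
wrist_force: [-7.9, 0.3, 2.5]
gripper_width: 0.131
gripper_force: 30.0
```

```bash
python3 st.py
```

```text
bay xy [124.6  -0.4] z 0.0763 F bay [-7.8  1.5] 2.5 Mz [0.02 2.1  0.12] yaw 8.69 t 18.65 g 0.13133250942384336 30.00638227444142
```

Request:
move_arm(
  series=[
    {"grip": 0,"xyz": [1,0,0],"angular": [0,0,0]},
    {"grip": 0,"xyz": [2,0,0],"angular": [0,0,0]},
    {"grip": 0,"xyz": [2,0,0],"angular": [0,0,0]},
  ],
)

```text
time_s: 18.95
tcp_pos: [0.6832, 0.0079, 0.0761]
ee_rot: [[-0.989, -0.151, -0.003], [-0.151, 0.989, -0.0], [0.003, -0.0, -1.0]]
wrist_force: [-5.2, -0.2, -0.2]
gripper_width: 0.135
gripper_force: 30.0
```

```bash
python3 st.py
```

```text
bay xy [124.1  -0.4] z 0.0761 F bay [-5.2  0.6] -0.2 Mz [-0.05  1.53  0.17] yaw 8.69 t 18.95 g 0.13531231105149868 30.00402227975428
```

Request:
move_arm(
  series=[
    {"grip": 0,"xyz": [1,0,0],"angular": [0,0,0]},
    {"grip": 0,"xyz": [1.5,0,0],"angular": [0,0,0]},
    {"grip": 0.5,"xyz": [1.5,0,0],"angular": [0,0,0]},
    {"grip": 0.5,"xyz": [1.5,0,0],"angular": [0,0,0]},
    {"grip": 0.5,"xyz": [1.5,0,0],"angular": [0,0,0]},
    {"grip": 0.5,"xyz": [1.5,0,0],"angular": [0,0,0]},
    {"grip": 0.5,"xyz": [1.5,0,0],"angular": [0,0,0]},
    {"grip": 0.5,"xyz": [1.5,0,0],"angular": [0,0,0]},
    {"grip": 0.5,"xyz": [1.5,0,0],"angular": [0,0,0]},
  ],
)

```text
time_s: 19.85
tcp_pos: [0.6829, 0.0079, 0.0764]
ee_rot: [[-0.988, -0.151, 0.0], [-0.151, 0.988, 0.0], [-0.0, -0.0, -1.0]]
wrist_force: [0.2, 0.3, -0.1]
gripper_width: 0.497
gripper_force: 0.0
```

```bash
python3 st.py
```

```text
bay xy [123.7  -0.3] z 0.0764 F bay [0.2 0.2] -0.1 Mz [ 0.1  -0.13 -0.02] yaw 8.7 t 19.85 g 0.4973884059037635 0.0
```

Free of force. Next: lift straight up, move back clear of the camera's view, and look.

Request:
move_arm(
  series=[
    {"grip": 0.5,"xyz": [0,0,-15],"angular": [0,0,0]},
    {"grip": 0.5,"xyz": [0,0,-40],"angular": [0,0,0]},
    {"grip": 0.5,"xyz": [0,0,-80],"angular": [0,0,0]},
    {"grip": 0.5,"xyz": [0,0,-130],"angular": [0,0,0]},
    {"grip": 0.5,"xyz": [30,-30,-150],"angular": [0,0,0]},
    {"grip": 0.5,"xyz": [60,-70,-150],"angular": [0,0,0]},
    {"grip": 0.5,"xyz": [90,-110,-150],"angular": [0,0,0]},
    {"grip": 0.5,"xyz": [120,-150,-150],"angular": [0,0,0]},
    {"grip": 0.5,"xyz": [150,-190,-150],"angular": [0,0,0]},
    {"grip": 0.5,"xyz": [170,-230,-150],"angular": [0,0,0]},
  ],
)

```text
time_s: 20.85
tcp_pos: [0.5478, -0.2468, 0.2283]
ee_rot: [[-0.988, -0.151, 0.002], [-0.151, 0.988, -0.0], [-0.002, -0.001, -1.0]]
wrist_force: [0.5, 0.6, 0.4]
gripper_width: 0.5
gripper_force: 0.0
```

```bash
python3 st.py; python3 -c "
from ov import *
snap('scene','s5');snap('top','t5')
b=[.5605,-.0105,.152]
sheet([(tile('s5',b,[],235,165,360,255,4),0,0),(tile('t5',b,[],235,85,330,245,3.1),505,0)],'i',800,500)"
```

```text
bay xy [ -48.3 -231.6] z 0.2283 F bay [0.5 0.5] 0.4 Mz [ 0.04 -0.22  0.  ] yaw 8.7 t 20.85 g 0.4995210393760252 0.0
```

View pics/i.png

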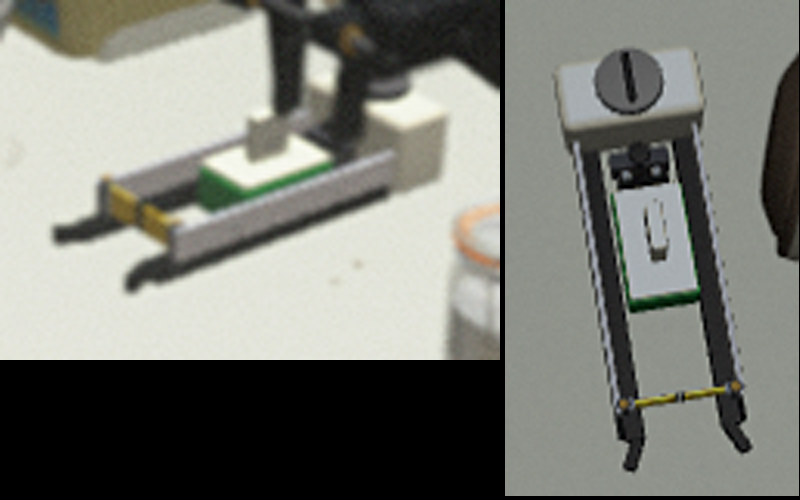

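The cassette sits flat against the stop block, at about (650,187) in the top crop. The gate is shut behind it at (680,397), and the arm is clear.

```bash
python3 -c "
from station import r
print(r.finish_job())"
```

```text
the job is handed in; nothing more can be done
None
```

I handed the job in with the cassette seated against the rubber stop, both gate leaves shut and the arm clear. The hand-in gave no verdict, and at the first gate push the wrist briefly read 17 N. I put part of that down to worktop friction, so I can't rule out that the 15 N bay limit was passed.

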